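# Tap the brass block home on its parallels in the drill vise

## Robot

A 6-joint arm with a two-finger parallel gripper is mounted at the origin on the work surface. World frame = base frame: x ahead of the robot, y to its left, z up, the work surface at z = 0. Lengths are in m, angles in rad, forces in N, time in s.
With the tool pointing down it reaches from about 0.35 to 0.725 m from the base axis. Payload 4.3 kg.
Tool frame: the origin (TCP) lies at the very end of the fingers, on their centre line; the grasp point (between the pads) lies robot.grip_depth behind it (robot.grip_depth is the distance from the TCP to the grasp point, in m); z points along the fingers, y is the direction in which the jaws open and shut (so a half turn about z gives the same grasp; the last joint's range is limited). The gripper opens to 85 mm and grips with 20 to 120 N. Pads are 22 mm wide; open, the fingers measure 114 mm over their backs; the gripper's body (76 mm by 85 mm) begins 54 mm behind the grasp point. The pads swing forward as they close: fully open they stand 13 mm farther back than shut.
Start: joints at [1.041, 0.377, 0.081, 1.274, 0, 1.46], TCP at [0.234, 0.525, 0.231] pointing down, gripper open.
Joint ranges: [-2.72, 2.72], [-0.84, 1.66], [-1.02, 1.22], [-1.77, 2.12], [-1.37, 1.28], [-3.14, 3.14]. Speed limits (rad/s): [2.57, 2.57, 3.14, 3.14, 3.14, 3.14].

## Interface

Orientations are given as [roll, pitch, yaw] about the fixed x, y, z axes, in that order (R = Rz(yaw) Ry(pitch) Rx(roll)).
In Python, from bench import robot, cams gives the robot as it stands.
- The arm moves only by the shell command python3 -m jog 'ROWS' [FORCE]. ROWS is JSON, a list of rows, each a list of 3 entries, a list of its own where there are three numbers: the shift along the tool's x, y, z in mm, then the turn, a rotation vector about the tool's x, y, z in rad, then the finger opening in mm, from 0 to 85.4. In form: [[[x, y, z], [wx, wy, wz], fingers], ...]. A call has 1 to 8 rows; each row shifts and turns the commanded pose from where the row before left it, along the tool's axes as they then stand; what a row does not reach is not made up. A row lasts 1/10 s, in which the tool goes at most 50 mm and 8.59 degrees, less where a joint would pass 70% of its speed; a pose out of reach is approached as far as the arm can. A call with a gripper value outside its range is refused whole. The fingers move at their own pace and stop on an object; FORCE is the grip in N (left out, the last holds). Time passes only in rows, so rows that do not move let the fingers close. It gives the time, the measured TCP pose, the force and the opening at its end, in the units of the state.
- robot.state(): the state, without advancing time (a new reading comes with each control period).
- cams.read_camera(name): name is "side" or "top" or "wrist"; returns the picture (384x512x3 uint8, red, green, blue); there is no depth.
- cams.camera_model(name): a dict with "K" (3x3 intrinsics, pixels), "R" (3x3) and "t" (3): a world point X has camera coordinates R X + t; the wrist camera has in their place "mount" (4x4, takes a point from camera to tool coordinates, whose origin is the TCP and whose axes are the flange's). Camera axes: x right, y down, z forward; pixel columns grow to the right and rows downward; lengths in m; the calibration is good to about 2 mm. A picture is of the moment at which its call begins: read the wrist's pose just before it. camera_model takes no time and is no camera call.
- robot.hand_in(): hands the job in, once; it reports no verdict.
The state is a dict: "t": time; "joint_positions": joint angles; "qvel": joint speeds; "joint_efforts": joint torques, N m; "ee_pos": TCP position; "orientation": TCP orientation; "contact_force": force on the tool from outside, world axes, zero at the start; "wrist_torque": the same for the moment, N m; "grip_width": finger opening in m.
Only numpy, scipy, OpenCV 4.12 (cv2) and the standard library are available. Lean on these libraries where they do the work, as an engineer would, in place of code of your own. Each camera call takes 0.05 s, during which the arm holds its last target. There are 200 camera calls.

## Task

The brass block for the console door's magnetic catch was nipped up in the small drill vise but has ridden up crooked, so the two steel parallels under it are loose. Pick up the mallet and knock the block down with brisk but light taps (on the block only, never on the vise jaws, and not with your fingers) until it sits flat and firmly on both parallels and neither can slide any more. Then stand the mallet back on its face on the green felt pad and let go, leaving the parallels where they were and the other things on the console undisturbed.

Things in the scene. Friction and masses are not known exactly. Their poses are not given: they have to be found in the camera images.
- vise: Small blue drill vise bolted to a plywood board 160 x 320 x 12 mm, fixed. Origin on the console surface under the block's middle. x along jaws, block and parallels; y along the screw: fixed jaw on the +y side, moving jaw, screw and tommy bar (out to y = -156 mm, up to 67 mm high) on the -y side; z up. Bed under the parallels 36 mm above the origin. Turned at most 17 degrees from the world axes
- vise_jaws: The two vise jaws (a rigid part of the vise, same frame): each 80 mm long in x, from 19 to 55 mm out on either side in y (a boss on the moving jaw to 66 mm), tops 74 mm above the vise's origin. The mallet must not strike them.
- block: Brass block, 96 (x) x 38 (y) x 28 (z) mm, between the jaws; origin at the centre of its underside, axes as the vise's. It only moves up and down (block_lift) and tips end to end (block_tilt). Seated, its underside is 52 mm and its top 80 mm above the vise's origin, 6 mm proud of the jaws. A tap should land at 50 to 100 mm/s: under 25 mm/s it is only a squeeze, over 250 mm/s it bruises the brass
- block_lift (a joint): Height in m of the middle of the block's underside above the parallels' tops: 0 = down on them, starts at 0.004 to 0.007. The jaws' friction holds the block anywhere; 14 N straight down on its middle moves it slowly (plus 12 N per 0.1 m/s), and it stays when the load goes. Once down, taps of 20 to 30 N over each end and the middle clamp both parallels with several newtons
- block_tilt (a joint): End-to-end tilt of the block in rad: 0 = level, positive = its +x end is low; starts between -0.05 and 0.05. Pushing down near one end tips that end down: about 0.35 N m about the middle (12 N at 30 mm from it) overcomes the friction. With one end already down on the parallels it takes about 22 N on the middle, or less over the high end, to bring the other end down
- parallel_a: Loose ground steel parallel, 116 (x) x 6 (y) x 16 (z) mm, 87 g, standing on edge on the vise bed under the block beside the fixed jaw (14.5 mm to +y of the middle); origin at the centre of its underside. Its ends stand out about 10 mm past the block
- parallel_b: The same, beside the moving jaw (14.5 mm to -y of the middle)
- felt_pad: Green felt pad, 130 x 130 x 3 mm, fixed to the console; origin at the centre of its underside
- mallet: Mallet, 0.32 to 0.5 kg, standing on a striking face on the felt pad. Head 50 (x) x 44 (y) x 74 (z) mm, wood with white nylon striking faces 46 x 40 mm at foot and top; origin at the centre of the lower face, z up. Straight wooden handle 20 mm wide (y), 26 mm tall (z), its middle 37 mm up, runs in -x to 165 mm from the head's middle. Centre of mass 15 mm from the head's middle towards the handle
- mallet_grip (a point): Point on the middle of the handle 22 mm behind the head (47 mm from the head's middle along -x, 37 mm above the lower face); a good place to grip across the 20 mm width. Axes as the mallet's
- dice_box: Closed wooden dice box, 154 x 104 x 57 mm; origin at the centre of its underside. Leave it alone
- remote: Silver remote control, 175 x 44 x 16 mm, lying flat. Leave it alone
- paperweight: Blue glass paperweight, 76 mm wide, 53 mm high. Leave it alone
- coaster: White ceramic coaster with a blue ring, 100 mm wide, 9 mm thick. Leave it alone
- spring_clip: Orange plastic spring clip lying on its side, about 90 x 45 x 24 mm. Leave it alone
- magnet_catch: White magnetic door catch, 58 x 15 x 18 mm. Leave it alone
Mind the look-alikes: they are no part of the job. There is more than one size of the felt_pad; the job needs the smaller. What is shaped like the mallet but purple is not meant.

How it is judged:
By the outcome, as a careful person would: the job done as asked, in the order asked, and still so for the second after the job is handed in, with the robot touching nothing.
It also fails if it takes over 54 s, if anything falls off the work surface, if the arm or the gripper's body presses on something with over 40 N, if the wrist force passes 120 N, or if a joint passes its speed limit or range.

## Working session

There is one attempt and no reset: what is moved stays moved. The work goes in short steps, Python scripts to look and compute and a shell command to move; the robot and the scene stay as the last step left them, time stands still between calls to the robot, and variables do not carry over. Pictures are saved under pics/ and viewed, about 8 in all and at most 12, crops included, and the job is handed in when it is done.

```bash
mkdir -p pics; ls; python3 - <<'E'
from bench import robot,cams
import cv2,numpy as np
s=robot.state();print(s['t'],s['ee_pos'],s['orientation'],s['grip_width'],robot.grip_depth)
a=[]
for n in ['top','side']:
    im=cams.read_camera(n);cv2.imwrite(f'pics/{n}0.png',im[:,:,::-1]);a.append(im)
    m=cams.camera_model(n);print(n,np.round(m['K'],1).tolist(),np.round(m['R'],3).tolist(),np.round(m['t'],3))
print(np.round(cams.camera_model('wrist')['mount'],3).tolist())
E
```

```text
pics
0.0 [0.23398603 0.52449301 0.2303491 ] [-3.13950513e+00 -2.06291017e-04  2.72184704e+00] 0.08538594809201605 0.0187
top [[483.8, 0.0, 256.0], [0.0, 483.8, 193.9], [0.0, 0.0, 1.0]] [[0.033, -0.999, 0.007], [-0.977, -0.034, -0.212], [0.212, 0.001, -0.977]] [0.077 0.457 1.678]
side [[414.6, 0.0, 257.9], [0.0, 414.6, 192.3], [0.0, 0.0, 1.0]] [[0.879, -0.476, -0.004], [-0.361, -0.661, -0.658], [0.31, 0.58, -0.753]] [-0.358  0.252  1.199]
[[-0.0, -0.952, -0.307, 0.08], [1.0, -0.001, 0.001, -0.001], [-0.001, -0.307, 0.952, -0.143], [0.0, 0.0, 0.0, 1.0]]
```

View pics/top0.png

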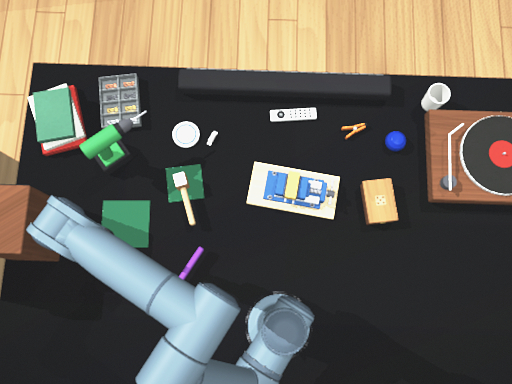

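View pics/side0.png

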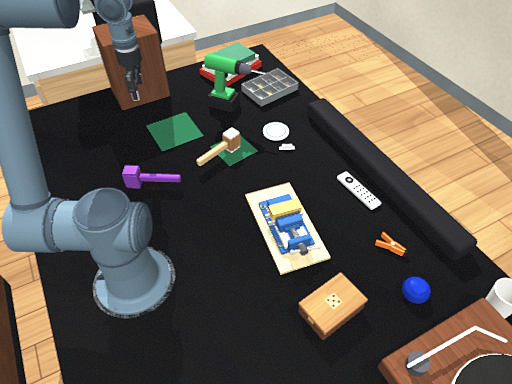

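Wooden mallet: head at (180,180) in top and (231,138) in side, standing on the smaller pad. The purple look-alike is at (191,263) in top, the bigger pad at (126,223). The vise with the brass block is at (292,186). Next I measure and confirm with a crop.

```bash
cat > h.py <<'E'
import numpy as np,cv2
from bench import robot,cams
from scipy.spatial.transform import Rotation as Ro
def ray(name,px,st=None):
    m=cams.camera_model(name);K=np.array(m['K']);d=np.linalg.inv(K)@np.array([px[0],px[1],1.])
    if name=='wrist':
        M=np.array(m['mount']);R=Ro.from_euler('xyz',st['orientation']).as_matrix()
        return np.array(st['ee_pos'])+R@M[:3,3],R@M[:3,:3]@d
    R=np.array(m['R']);t=np.array(m['t']);return -R.T@t,R.T@d
def onz(name,px,z,st=None):
    o,d=ray(name,px,st);return o+d*(z-o[2])/d[2]
def comps(mask,amin=20):
    n,l,s,c=cv2.connectedComponentsWithStats(mask.astype(np.uint8))
    return [(c[i],s[i],(l==i)) for i in range(1,n) if s[i,4]>=amin]
E
python3 - <<'E'
from h import *
im=cv2.imread('pics/top0.png');hsv=cv2.cvtColor(im,cv2.COLOR_BGR2HSV);H,S,V=[hsv[...,i].astype(int) for i in range(3)]
def rep(n,mask,z,win):
    w=np.zeros(mask.shape,bool);w[win[1]:win[3],win[0]:win[2]]=1
    for c,s,l in comps(mask&w,15):
        p=np.array([onz('top',(x,y),z)[:2] for y,x in np.argwhere(l)],np.float32)
        r=cv2.minAreaRect(p);print(n,c.round(1),s[4],np.round(onz('top',c,z),4),'rect',np.round(r[0],3),np.round(r[1],3),round(r[2],1))
rep('white',(S<50)&(V>180),.077,(165,160,205,235))
rep('handle',(H>8)&(H<25)&(S>60)&(V>120),.053,(165,170,210,235))
rep('felt',(H>50)&(H<90)&(S>60),.003,(160,155,210,215))
rep('brass',(H>18)&(H<32)&(S>110)&(V>140),.085,(270,160,340,215))
rep('board',(V>140)&(S<110),.012,(240,155,345,225))
rep('purple',(H>125)&(H<165)&(S>80),.03,(160,240,220,300))
cv2.imwrite('pics/c1.png',np.hstack([cv2.resize(im[155:235,160:225],(390,480),interpolation=cv2.INTER_CUBIC),cv2.resize(im[155:225,245:345],(400,480),interpolation=cv2.INTER_CUBIC)]))
E
```

```text
white [179.4 178.6] 162 [0.493  0.3647 0.077 ] rect [0.493 0.365] [0.049 0.042] 18.6
white [187.2 206.6] 115 [0.3936 0.3309 0.077 ] rect [0.395 0.331] [0.122 0.012] 18.7
handle [187. 199.] 107 [0.4256 0.3369 0.053 ] rect [0.411 0.331] [0.155 0.046] 23.9
handle [185.9 210.6] 16 [0.3838 0.3381 0.053 ] rect [0.384 0.338] [0.049 0.003] 17.4
felt [185.4 182.5] 971 [0.4972 0.354  0.003 ] rect [0.497 0.357] [0.134 0.134] 9.4
brass [290.  197.4] 16 [ 0.4373 -0.0263  0.085 ] rect [ 0.438 -0.026] [0.035 0.006] 86.1Traceback (most recent call last):
  File "<stdin>", line 12, in <module>
  File "<stdin>", line 6, in rep
  File "h.py", line 11, in onz
    o,d=ray(name,px,st);return o+d*(z-o[2])/d[2]
        ~~~^^^^^^^^^^^^
  File "h.py", line 5, in ray
    m=cams.camera_model(name);K=np.array(m['K']);d=np.linalg.inv(K)@np.array([px[0],px[1],1.])
ValueError: time passes only in moves, steps and waits
```

```bash
sed -i 's/^def ray/from functools import lru_cache\n@lru_cache(None)\ndef CM(n): return cams.camera_model(n)\ndef ray/; s/m=cams.camera_model(name)/m=CM(name)/' h.py
python3 - <<'E'
from h import *
im=cv2.imread('pics/top0.png');hsv=cv2.cvtColor(im,cv2.COLOR_BGR2HSV);H,S,V=[hsv[...,i].astype(int) for i in range(3)]
def rep(n,mask,z,win):
    w=np.zeros(mask.shape,bool);w[win[1]:win[3],win[0]:win[2]]=1
    for c,s,l in comps(mask&w,15):
        p=np.array([onz('top',(x,y),z)[:2] for y,x in np.argwhere(l)],np.float32)
        r=cv2.minAreaRect(p);print(n,c.round(1),s[4],np.round(onz('top',c,z),4),'rect',np.round(r[0],3),np.round(r[1],3),round(r[2],1))
rep('brass',(H>18)&(H<32)&(S>90)&(V>140),.085,(280,160,305,215))
rep('board',(V>140)&(S<110),.012,(240,155,345,225))
rep('boardfull',(V>90),.012,(240,155,345,225))
cv2.imwrite('pics/c1.png',np.hstack([cv2.resize(im[155:235,160:225],(390,480),interpolation=cv2.INTER_CUBIC),cv2.resize(im[155:225,245:345],(400,480),interpolation=cv2.INTER_CUBIC)]))
E
```

```text
brass [286.6 184.1] 18 [ 0.4845 -0.0136  0.085 ] rect [ 0.485 -0.014] [0.004 0.052] 81.1
brass [290.2 196.8] 29 [ 0.4393 -0.027   0.085 ] rect [ 0.44  -0.026] [0.018 0.042] 2.0
board [293.5 190.1] 2848 [ 0.4802 -0.0439  0.012 ] rect [ 0.482 -0.042] [0.323 0.163] 81.5
boardfull [293.1 189.9] 3880 [ 0.4809 -0.0425  0.012 ] rect [ 0.482 -0.042] [0.324 0.164] 81.4
```

View pics/c1.png

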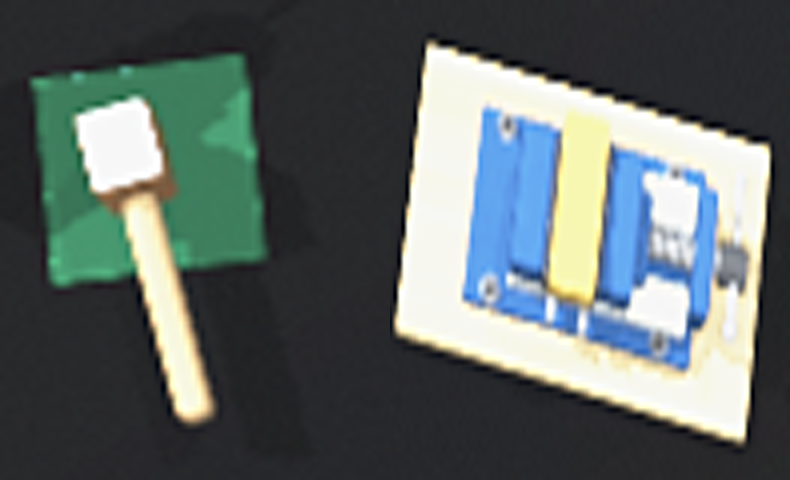

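The crop shows the wooden mallet with white nylon top on the small (about 130 mm) pad, and the brass block in the blue vise with the vise turned about -8.5°. These are the right items; now I approach the mallet.

```bash
cat >> h.py <<'E'
def delta(target,yaw=None,st=None):
    st=st or robot.state();R=Ro.from_euler('xyz',st['orientation']).as_matrix()
    d=R.T@(np.array(target)-st['ee_pos'])*1000
    w=None
    if yaw is not None: w=(Ro.from_matrix(R).inv()*Ro.from_euler('xyz',[np.pi,0,yaw])).as_rotvec()
    return d.round(1),(w if w is None else w.round(3))
E
python3 -m jog '[[[-44.5,-12,5],[0,0,0],85],[[-44.5,-12,5],[0,0,0],85],[[-44.5,-12,5],[0,0,0],85],[[-44.5,-12,5],[0,0,0],85],[[-44.5,-12,5],[0,0,0],85],[[-44.5,-12,5],[0,0,0],85]]'
python3 -m jog '[[[0,0,0],[0,0,-0.149],85],[[0,0,0],[0,0,-0.149],85],[[0,0,0],[0,0,-0.149],85],[[0,0,0],[0,0,-0.149],85],[[0,0,0],[0,0,-0.149],85],[[0,0,0],[0,0,0],85],[[0,0,0],[0,0,0],85]]'
python3 - <<'E'
from h import *
st=robot.state();im=cams.read_camera('wrist');cv2.imwrite('pics/w1.png',im[:,:,::-1])
print(st['ee_pos'],st['orientation'])
hsv=cv2.cvtColor(im,cv2.COLOR_RGB2HSV);H,S,V=[hsv[...,i].astype(int) for i in range(3)]
for n,mask,z in [('white',(S<40)&(V>170),.077),('handle',(H>8)&(H<28)&(S>50)&(V>110),.053)]:
    for c,s,l in comps(mask,800):
        cs=max(cv2.findContours(l.astype(np.uint8),0,1)[0],key=cv2.contourArea)[:,0]
        p=np.array([onz('wrist',q,z,st)[:2] for q in cs],np.float32)
        r=cv2.minAreaRect(p);print(n,c.round(1),s,'rect',np.round(r[0],4),np.round(r[1],3),round(r[2],1))
print(delta([.4485,.350,.2],3.466,st))
E
```

```text
t: 0.7
ee_pos: [0.4497, 0.349, 0.2007]
orientation: [-3.141, -0.001, 2.722]
contact_force: [1.3, -0.3, -0.4]
grip_width: 0.0851
t: 1.4
ee_pos: [0.4486, 0.3504, 0.201]
orientation: [-3.141, -0.001, -2.819]
contact_force: [-0.4, -0.2, 0.9]
grip_width: 0.0848
[0.4486023  0.35038772 0.20096876] [-3.14143088e+00 -6.91511024e-04 -2.81944161e+00]
white [254.6 219.9] [ 236  200   39   41 1566] rect [0.4902 0.3641] [0.046 0.04 ] 18.4
white [212.3 304.7] [180 284  69  53 999] rect [0.6129 0.353 ] [0.07 0.08] 31.5
white [213.4 311.6] [ 191  294   47   36 1296] rect [0.616  0.3547] [0.049 0.055] 26.6
handle [ 31.8 125.4] [   0   47   77  156 7761] rect [0.4823 0.1102] [0.074 0.142] 81.5
handle [255.1 119.6] [ 245   52   25  139 2723] rect [0.4    0.3367] [0.138 0.026] 18.4
(array([ 0.2, -0.3,  1. ]), array([-0.   , -0.001, -0.002]))
```

View pics/w1.png

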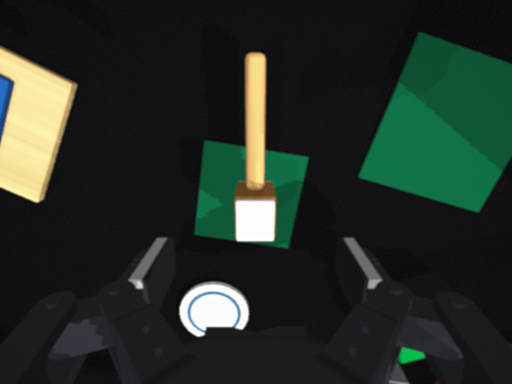

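Wrist view: mallet head (white top) at (255,220), handle straight up to (255,55); coaster at (213,310). Head is at (0.490, 0.364), yaw 18.4°. Descending and gripping.

```bash
python3 -m jog '[[[3,0,45],[0,0,0],60],[[0,0,45],[0,0,0],60],[[0,0,45],[0,0,0],60],[[0,0,30],[0,0,0],60],[[0,0,14.5],[0,0,0],60],[[0,0,0],[0,0,0],60],[[0,0,0],[0,0,0],60]]' 60
python3 -m jog '[[[0,0,0],[0,0,0],10],[[0,0,0],[0,0,0],10],[[0,0,0],[0,0,0],10],[[0,0,0],[0,0,0],10],[[0,0,0],[0,0,0],10],[[0,0,0],[0,0,0],10],[[0,0,0],[0,0,0],10],[[0,0,0],[0,0,0],10]]' 80
```

```text
t: 2.15
ee_pos: [0.4461, 0.3497, 0.0221]
orientation: [3.142, 0.0, -2.817]
contact_force: [-0.4, 0.4, 1.1]
grip_width: 0.06
t: 2.95
ee_pos: [0.447, 0.3499, 0.0232]
orientation: [3.141, 0.002, -2.817]
contact_force: [-0.9, -1.1, 5.5]
grip_width: 0.0188
```

```bash
python3 -m jog '[[[0,0,-10],[0,0,0],10],[[0,0,-30],[0,0,0],10],[[0,0,-40],[0,0,0],10],[[0,0,-40],[0,0,0],10],[[0,0,-40],[0,0,0],10],[[0,0,-40],[0,0,0],10],[[0,0,-25],[0,0,0],10],[[0,0,0],[0,0,0],10]]'
python3 -m jog '[[[20.5,-40,0],[0,0,0],10],[[20.5,-40,0],[0,0,0],10],[[20.5,-40,0],[0,0,0],10],[[20.5,-40,0],[0,0,0],10],[[20.5,-40,0],[0,0,0],10],[[20.5,-40,0],[0,0,0],10],[[20.5,-39,0],[0,0,0],10],[[0,0,0],[0,0,0],10]]'
python3 -m jog '[[[0,0,0],[0,0,0.1185],10],[[0,0,0],[0,0,0.1185],10],[[0,0,0],[0,0,0.1185],10],[[0,0,0],[0,0,0.1185],10],[[0,0,0],[0,0,0],10],[[0,0,0],[0,0,0],10]]'
python3 - <<'E'
from h import *
st=robot.state();im=cams.read_camera('wrist');cv2.imwrite('pics/w2.png',im[:,:,::-1])
print(st['ee_pos'].tolist(),st['orientation'].tolist(),CM('wrist')['K'])
import json;json.dump([list(st['ee_pos']),list(st['orientation'])],open('w2.json','w'))
E
```

```text
t: 3.75
ee_pos: [0.4475, 0.3507, 0.2509]
orientation: [3.14, 0.007, -2.816]
contact_force: [0.2, 0.2, -3.8]
grip_width: 0.0191
t: 4.55
ee_pos: [0.3965, 0.0351, 0.2446]
orientation: [-3.141, -0.005, -2.824]
contact_force: [0.1, 1.1, -3.4]
grip_width: 0.0188
t: 5.15
ee_pos: [0.3982, 0.0398, 0.2455]
orientation: [3.141, -0.003, 2.996]
contact_force: [-0.0, -0.4, -4.1]
grip_width: 0.0189
[0.3981596737669218, 0.03981898112684984, 0.24548822841946336] [3.1414691524118528, -0.0027017026667957023, 2.9957412039101605] [[280.15216051   0.         254.89766555]
 [  0.         280.15216051 185.5199347 ]
 [  0.           0.           1.        ]]
```

View pics/w2.png

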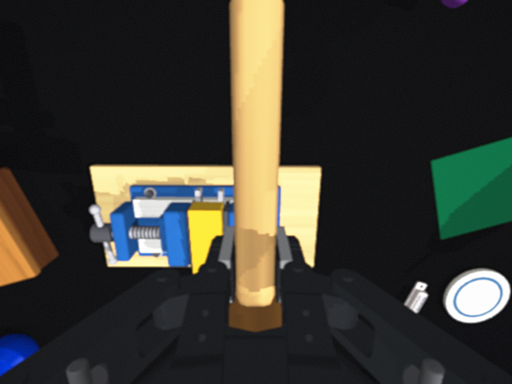

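```bash
python3 - <<'E'
from h import *
import json
p,o=json.load(open('w2.json'));st=dict(ee_pos=np.array(p),orientation=np.array(o))
im=cv2.imread('pics/w2.png');hsv=cv2.cvtColor(im,cv2.COLOR_BGR2HSV);H,S,V=[hsv[...,i].astype(int) for i in range(3)]
for r in range(196,284,6): print(r,[tuple(hsv[r,c]) and (int(H[r,c]),int(S[r,c]),int(V[r,c])) for c in (196,206,216)])
m=(H>20)&(H<32)&(S>150)&(V>90);m[:,228:]=0;m[:190]=0;m[290:]=0
for c,s,l in comps(m,100):
    cs=max(cv2.findContours(l.astype(np.uint8),0,1)[0],key=cv2.contourArea)[:,0];q=cv2.approxPolyDP(cs,4,True)[:,0]
    print(s);[print(a,onz('wrist',a,.085,st).round(4)) for a in q]
    for r in range(205,275,12):
        cc=np.where(l[r])[0];print(r,cc.min(),cc.max(),onz('wrist',((cc.min()+cc.max()+0)/2,r),.085,st).round(4))
cv2.imwrite('pics/c2.png',cv2.resize(im[185:290,150:280],(780,600),interpolation=cv2.INTER_CUBIC)[:600])
E
```

```text
196 [(120, 13, 198), (109, 133, 146), (109, 128, 145)]
202 [(21, 142, 142), (21, 123, 154), (20, 91, 160)]
208 [(22, 198, 142), (22, 203, 141), (22, 206, 140)]
214 [(27, 192, 253), (28, 196, 253), (28, 195, 253)]
220 [(28, 194, 253), (28, 195, 253), (28, 195, 253)]
226 [(28, 197, 253), (28, 196, 253), (27, 194, 253)]
232 [(28, 194, 253), (28, 195, 253), (27, 198, 254)]
238 [(28, 197, 253), (28, 196, 253), (116, 60, 34)]
244 [(28, 195, 253), (27, 197, 253), (120, 24, 42)]
250 [(27, 194, 253), (27, 198, 255), (114, 34, 37)]
256 [(27, 198, 253), (22, 202, 227), (102, 41, 31)]
262 [(27, 198, 253), (16, 83, 52), (114, 38, 34)]
268 [(27, 197, 255), (108, 35, 36), (102, 34, 38)]
274 [(6, 31, 41), (108, 40, 32), (114, 38, 34)]
280 [(120, 40, 32), (105, 46, 33), (114, 39, 33)]
[ 188  202   36   72 1707]
[222 203] [ 0.4305 -0.0042  0.085 ]
[194 202] [ 0.4245 -0.0361  0.085 ]
[188 210] [ 0.4333 -0.0451  0.085 ]
[192 273] [ 0.5182 -0.0589  0.085 ]
[205 262] [ 0.5049 -0.0394  0.085 ]
[211 240] [ 0.4758 -0.0261  0.085 ]
[222 234] [ 0.4698 -0.0115  0.085 ]
205 191 222 [ 0.4303 -0.0225  0.085 ]
217 189 222 [ 0.445  -0.0267  0.085 ]
229 190 222 [ 0.4605 -0.0292  0.085 ]
241 191 211 [ 0.4754 -0.0384  0.085 ]
253 192 208 [ 0.4914 -0.043   0.085 ]
265 193 201 [ 0.5076 -0.0502  0.085 ]
```

View pics/c2.png

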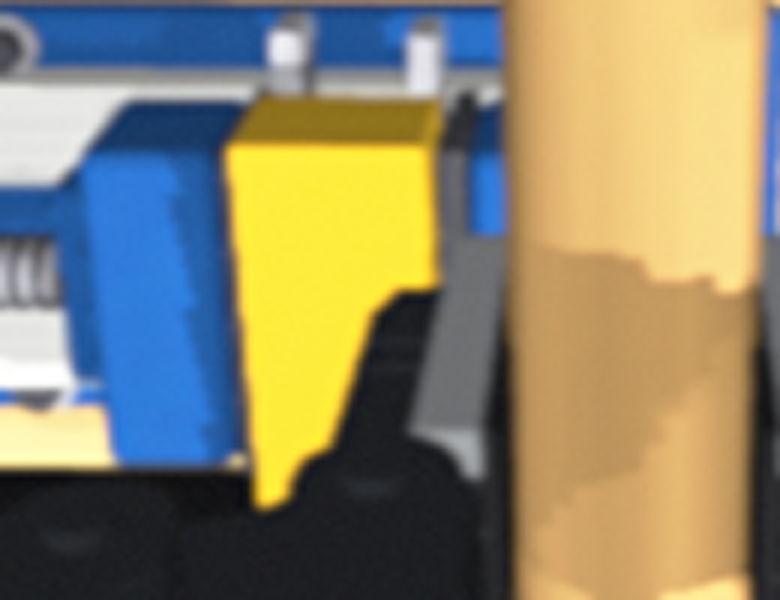

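The block's near top edge spans (188..223, 211); both parallel ends are visible at (198,195) and (221,195). The mallet is held straight and lines up with the vise. Block centre ≈ (0.481, -0.032), vise yaw -8.4°. Moving over the block's middle.

```bash
python3 -m jog '[[[-12,-15,0],[0,0,0],10],[[-12,-15,0],[0,0,0],10],[[-12,-15,0],[0,0,0],10],[[-11,-14,0],[0,0,0],10],[[0,0,40],[0,0,0],10],[[0,0,40],[0,0,0],10],[[0,0,35],[0,0,0],10],[[0,0,0],[0,0,0],10]]' 120
python3 -m jog '[[[0,0,0],[0,0,0],10],[[0,0,0],[0,0,0],10]]'
python3 - <<'E'
from h import *
im=cams.read_camera('side');cv2.imwrite('pics/s2.png',cv2.resize(im[150:260,200:345,::-1],(780,592),interpolation=cv2.INTER_CUBIC))
print(delta([.436,-.0254,.120],2.9956))
E
```

```text
t: 6.0
ee_pos: [0.4318, -0.0248, 0.1271]
orientation: [3.141, -0.011, 2.994]
contact_force: [-1.0, 0.4, -4.2]
grip_width: 0.018
t: 6.2
ee_pos: [0.4387, -0.0262, 0.1338]
orientation: [-3.142, 0.004, 2.993]
contact_force: [1.0, -0.2, -3.9]
grip_width: 0.0185
(array([ 3.3,  0.4, 14. ]), array([-0.   ,  0.005, -0.002]))
```

View pics/s2.png

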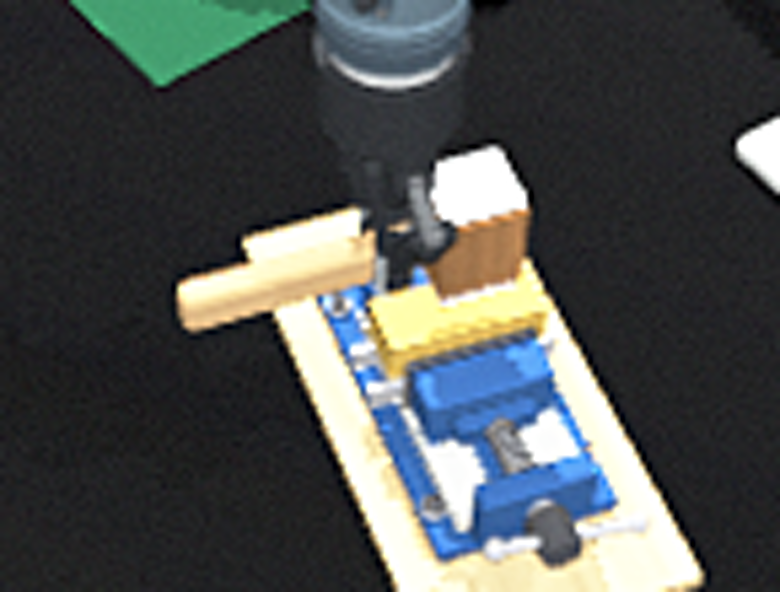

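Side view: the mallet is level, its head above the brass block at (480,290) and clear of the jaws. Lower to about 10 mm above, then tap the middle.

```bash
python3 -m jog '[[[2,0,7],[0,0,0],10],[[0,0,7],[0,0,0],10],[[0,0,0],[0,0,0],10],[[0,0,0],[0,0,0],10],[[0,0,0],[0,0,0],10]]'
python3 -m jog '[[[0,0,7],[0,0,0],10],[[0,0,7],[0,0,0],10]]'
python3 -m jog '[[[0,0,3],[0,0,0],10]]'
python3 -m jog '[[[0,0,-12],[0,0,0],10],[[0,0,-5],[0,0,0],10],[[0,0,0],[0,0,0],10],[[0,0,0],[0,0,0],10]]'
```

```text
t: 6.75
ee_pos: [0.435, -0.0257, 0.1179]
orientation: [3.142, 0.0, 2.993]
contact_force: [0.1, 0.1, -4.4]
grip_width: 0.018
t: 6.95
ee_pos: [0.4356, -0.0258, 0.1045]
orientation: [-3.142, 0.002, 2.993]
contact_force: [-5.5, 0.8, 16.3]
grip_width: 0.0183
t: 7.05
ee_pos: [0.4354, -0.0258, 0.1016]
orientation: [-3.141, 0.001, 2.993]
contact_force: [-7.3, 0.9, 15.6]
grip_width: 0.0179
t: 7.45
ee_pos: [0.4349, -0.0256, 0.1174]
orientation: [3.141, -0.0, 2.993]
contact_force: [-1.1, -0.1, -3.4]
grip_width: 0.0183
```

```bash
python3 -m jog '[[[18,0,0],[0,0,0],10],[[16,0,0],[0,0,0],10],[[0,0,0],[0,0,0],10],[[0,0,0],[0,0,0],10],[[0,0,0],[0,0,0],10]]'
python3 -m jog '[[[0,0,7],[0,0,0],10],[[0,0,7],[0,0,0],10]]'
python3 -m jog '[[[0,0,2],[0,0,0],10]]'
python3 -m jog '[[[0,0,-12],[0,0,0],10],[[0,0,-4],[0,0,0],10],[[0,0,0],[0,0,0],10],[[0,0,0],[0,0,0],10]]'
```

```text
t: 7.95
ee_pos: [0.4024, -0.0209, 0.1179]
orientation: [3.142, 0.001, 2.993]
contact_force: [0.6, 0.1, -3.9]
grip_width: 0.0185
t: 8.15
ee_pos: [0.4022, -0.0208, 0.1034]
orientation: [3.142, 0.001, 2.993]
contact_force: [1.2, 0.0, -4.5]
grip_width: 0.0184
t: 8.25
ee_pos: [0.4011, -0.0206, 0.1013]
orientation: [-3.142, -0.001, 2.993]
contact_force: [-4.7, 0.8, 8.1]
grip_width: 0.0184
t: 8.65
ee_pos: [0.4013, -0.0206, 0.1176]
orientation: [3.142, 0.0, 2.993]
contact_force: [-0.5, 0.7, -5.0]
grip_width: 0.0184
```

```bash
python3 -m jog '[[[-23,0,0],[0,0,0],10],[[-23,0,0],[0,0,0],10],[[-23,0,0],[0,0,0],10],[[0,0,0],[0,0,0],10],[[0,0,0],[0,0,0],10],[[0,0,0],[0,0,0],10]]'
python3 -m jog '[[[0,0,7],[0,0,0],10],[[0,0,7],[0,0,0],10]]'
python3 -m jog '[[[0,0,3],[0,0,0],10]]'
python3 -m jog '[[[0,0,-12],[0,0,0],10],[[0,0,-5],[0,0,0],10],[[0,0,0],[0,0,0],10],[[0,0,0],[0,0,0],10]]'
```

```text
t: 9.25
ee_pos: [0.4681, -0.0305, 0.1171]
orientation: [3.141, -0.002, 2.993]
contact_force: [0.8, -0.3, -4.9]
grip_width: 0.0183
t: 9.45
ee_pos: [0.4689, -0.0307, 0.1033]
orientation: [3.142, -0.0, 2.993]
contact_force: [1.0, 0.4, -4.4]
grip_width: 0.018
t: 9.55
ee_pos: [0.4685, -0.0307, 0.1004]
orientation: [3.141, -0.001, 2.993]
contact_force: [-6.8, 0.8, 15.1]
grip_width: 0.0183
t: 9.95
ee_pos: [0.4695, -0.0309, 0.1176]
orientation: [3.142, 0.0, 2.993]
contact_force: [-0.0, 1.1, -4.9]
grip_width: 0.0181
```

```bash
python3 -m jog '[[[0,0,9],[0,0,0],10],[[0,0,9],[0,0,0],10]]'
python3 -m jog '[[[0,0,-9],[0,0,0],10],[[0,0,-9],[0,0,0],10],[[0,0,0],[0,0,0],10],[[0,0,0],[0,0,0],10]]'
python3 -m jog '[[[0,0,9],[0,0,0],10],[[0,0,9.5],[0,0,0],10],[[0,0,0],[0,0,0],10]]'
python3 -m jog '[[[0,0,-9],[0,0,0],10],[[0,0,-9.5],[0,0,0],10],[[0,0,0],[0,0,0],10],[[0,0,0],[0,0,0],10]]'
```

```text
t: 10.15
ee_pos: [0.4691, -0.0308, 0.0995]
orientation: [-3.142, -0.001, 2.993]
contact_force: [-34.1, 5.4, 90.5]
grip_width: 0.0185
t: 10.55
ee_pos: [0.4696, -0.0309, 0.1176]
orientation: [3.142, 0.0, 2.993]
contact_force: [0.7, 0.2, -4.8]
grip_width: 0.0182
t: 10.85
ee_pos: [0.4692, -0.031, 0.0993]
orientation: [-3.141, -0.0, 2.993]
contact_force: [-3.5, -0.3, 6.7]
grip_width: 0.0177
t: 11.25
ee_pos: [0.4699, -0.0309, 0.1179]
orientation: [3.141, 0.001, 2.993]
contact_force: [0.2, 0.2, -3.8]
grip_width: 0.0186
```

```bash
python3 -m jog '[[[17,0,0],[0,0,0],10],[[17,0,0],[0,0,0],10],[[0,0,0],[0,0,0],10],[[0,0,0],[0,0,0],10],[[0,0,0],[0,0,0],10]]'
python3 -m jog '[[[0,0,5.5],[0,0,0],10],[[0,0,6],[0,0,0],10],[[0,0,6],[0,0,0],10]]'
python3 -m jog '[[[0,0,-9],[0,0,0],10],[[0,0,-8.5],[0,0,0],10],[[0,0,0],[0,0,0],10],[[0,0,0],[0,0,0],10]]'
python3 -m jog '[[[17,0,0],[0,0,0],10],[[17,0,0],[0,0,0],10],[[0,0,0],[0,0,0],10],[[0,0,0],[0,0,0],10],[[0,0,0],[0,0,0],10]]'
python3 -m jog '[[[0,0,5.5],[0,0,0],10],[[0,0,6],[0,0,0],10],[[0,0,6],[0,0,0],10]]'
python3 -m jog '[[[0,0,-9],[0,0,0],10],[[0,0,-8.5],[0,0,0],10],[[0,0,0],[0,0,0],10],[[0,0,0],[0,0,0],10]]'
```

```text
t: 11.75
ee_pos: [0.437, -0.026, 0.1179]
orientation: [3.142, 0.001, 2.993]
contact_force: [0.6, 0.2, -3.5]
grip_width: 0.0181
t: 12.05
ee_pos: [0.4361, -0.0258, 0.0996]
orientation: [3.141, -0.0, 2.993]
contact_force: [0.0, -0.3, -3.7]
grip_width: 0.0182
t: 12.45
ee_pos: [0.4367, -0.0259, 0.1186]
orientation: [3.142, 0.002, 2.993]
contact_force: [0.0, 0.3, -4.7]
grip_width: 0.0182
t: 12.95
ee_pos: [0.4035, -0.021, 0.1181]
orientation: [-3.142, 0.002, 2.993]
contact_force: [1.1, -1.2, -4.0]
grip_width: 0.0181
t: 13.25
ee_pos: [0.4024, -0.0208, 0.0996]
orientation: [3.141, -0.0, 2.993]
contact_force: [-0.8, 0.3, -3.9]
grip_width: 0.0184
t: 13.65
ee_pos: [0.4031, -0.0209, 0.1186]
orientation: [-3.142, 0.002, 2.993]
contact_force: [0.3, -0.1, -4.7]
grip_width: 0.0178
```

```bash
python3 -m jog '[[[0,0,6],[0,0,0],10],[[0,0,6],[0,0,0],10],[[0,0,7],[0,0,0],10]]'
python3 -m jog '[[[0,0,0],[0,0,0],10]]'
python3 -m jog '[[[0,0,-9],[0,0,0],10],[[0,0,-10],[0,0,0],10],[[0,0,0],[0,0,0],10],[[0,0,0],[0,0,0],10]]'
python3 - <<'E'
from h import *
im=cams.read_camera('side');cv2.imwrite('pics/s3.png',cv2.resize(im[150:260,200:345,::-1],(780,592),interpolation=cv2.INTER_CUBIC))
E
```

```text
t: 13.95
ee_pos: [0.4014, -0.0206, 0.0983]
orientation: [3.142, -0.002, 2.993]
contact_force: [-27.7, 3.7, 59.2]
grip_width: 0.0186
t: 14.05
ee_pos: [0.4014, -0.0208, 0.0987]
orientation: [-3.141, -0.001, 2.993]
contact_force: [-3.5, 0.2, 3.2]
grip_width: 0.0185
t: 14.45
ee_pos: [0.4029, -0.0209, 0.1182]
orientation: [3.142, 0.001, 2.993]
contact_force: [-0.2, -0.5, -4.9]
grip_width: 0.0177
```

View pics/s3.png

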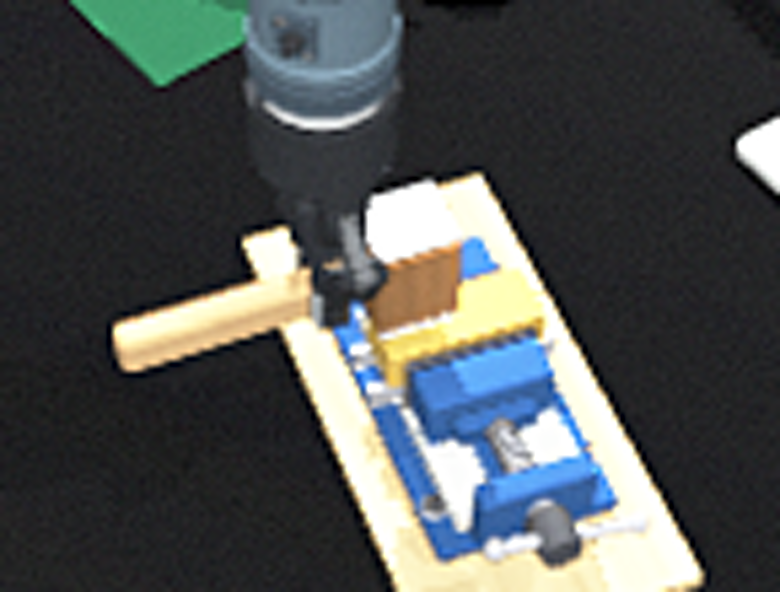

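Side view: the mallet is over the -x end, the block is level to the eye and the parallels' ends are still in place. I continue with middle and +x taps to compare contact heights.

```bash
python3 -m jog '[[[-17,0,0],[0,0,0],10],[[-17,0,0],[0,0,0],10],[[0,0,0],[0,0,0],10],[[0,0,0],[0,0,0],10],[[0,0,0],[0,0,0],10]]'
python3 -m jog '[[[0,0,6],[0,0,0],10],[[0,0,6],[0,0,0],10],[[0,0,7],[0,0,0],10]]'
python3 -m jog '[[[0,0,0],[0,0,0],10]]'
python3 -m jog '[[[0,0,-9],[0,0,0],10],[[0,0,-10],[0,0,0],10],[[0,0,0],[0,0,0],10],[[0,0,0],[0,0,0],10]]'
python3 -m jog '[[[-17,0,0],[0,0,0],10],[[-17,0,0],[0,0,0],10],[[0,0,0],[0,0,0],10],[[0,0,0],[0,0,0],10],[[0,0,0],[0,0,0],10]]'
python3 -m jog '[[[0,0,6],[0,0,0],10],[[0,0,6],[0,0,0],10],[[0,0,6],[0,0,0],10]]'
python3 -m jog '[[[0,0,0],[0,0,0],10]]'
python3 -m jog '[[[0,0,-9],[0,0,0],10],[[0,0,-9],[0,0,0],10],[[0,0,0],[0,0,0],10],[[0,0,0],[0,0,0],10]]'
```

```text
t: 15.0
ee_pos: [0.4345, -0.0255, 0.1173]
orientation: [3.141, -0.002, 2.993]
contact_force: [-0.2, -0.0, -4.3]
grip_width: 0.0181
t: 15.3
ee_pos: [0.4353, -0.0257, 0.0984]
orientation: [3.141, -0.001, 2.993]
contact_force: [-27.8, 5.3, 62.9]
grip_width: 0.0183
t: 15.4
ee_pos: [0.4354, -0.0254, 0.0986]
orientation: [3.141, -0.0, 2.993]
contact_force: [-1.4, 1.4, -1.6]
grip_width: 0.0181
t: 15.8
ee_pos: [0.4366, -0.026, 0.1183]
orientation: [-3.142, 0.002, 2.993]
contact_force: [0.4, -1.0, -3.2]
grip_width: 0.0183
t: 16.3
ee_pos: [0.4682, -0.0306, 0.1173]
orientation: [3.141, -0.002, 2.993]
contact_force: [-0.4, -0.3, -4.2]
grip_width: 0.0181
t: 16.6
ee_pos: [0.469, -0.0307, 0.0991]
orientation: [3.141, -0.001, 2.993]
contact_force: [0.6, -0.3, -3.8]
grip_width: 0.0179
t: 16.7
ee_pos: [0.469, -0.0307, 0.0991]
orientation: [3.141, -0.001, 2.993]
contact_force: [0.8, -0.9, -3.8]
grip_width: 0.0183
t: 17.1
ee_pos: [0.4703, -0.031, 0.1186]
orientation: [-3.142, 0.002, 2.993]
contact_force: [-0.6, -0.5, -4.3]
grip_width: 0.0182
```

```bash
python3 -m jog '[[[0,0,6],[0,0,0],10],[[0,0,7],[0,0,0],10],[[0,0,7],[0,0,0],10]]'
python3 -m jog '[[[0,0,0],[0,0,0],10]]'
python3 -m jog '[[[0,0,-10],[0,0,0],10],[[0,0,-10],[0,0,0],10],[[0,0,0],[0,0,0],10],[[0,0,0],[0,0,0],10]]'
python3 -m jog '[[[17,0,0],[0,0,0],10],[[17,0,0],[0,0,0],10],[[0,0,0],[0,0,0],10],[[0,0,0],[0,0,0],10],[[0,0,0],[0,0,0],10]]'
python3 -m jog '[[[0,0,6],[0,0,0],10],[[0,0,7],[0,0,0],10],[[0,0,7],[0,0,0],10]]'
python3 -m jog '[[[0,0,0],[0,0,0],10]]'
python3 -m jog '[[[0,0,-10],[0,0,0],10],[[0,0,-10],[0,0,0],10],[[0,0,0],[0,0,0],10],[[0,0,0],[0,0,0],10]]'
```

```text
t: 17.4
ee_pos: [0.4687, -0.0307, 0.0977]
orientation: [-3.142, -0.001, 2.993]
contact_force: [-26.6, 3.7, 72.2]
grip_width: 0.0183
t: 17.5
ee_pos: [0.4691, -0.0308, 0.0984]
orientation: [-3.142, -0.0, 2.993]
contact_force: [-4.8, 0.5, 9.3]
grip_width: 0.0183
t: 17.9
ee_pos: [0.4699, -0.0309, 0.118]
orientation: [3.142, 0.001, 2.993]
contact_force: [-0.1, 0.9, -4.9]
grip_width: 0.0178
t: 18.4
ee_pos: [0.437, -0.026, 0.1179]
orientation: [3.142, 0.001, 2.993]
contact_force: [-0.4, 0.0, -4.2]
grip_width: 0.0179
t: 18.7
ee_pos: [0.4357, -0.0258, 0.0977]
orientation: [-3.142, -0.001, 2.993]
contact_force: [-27.4, 3.8, 73.5]
grip_width: 0.0179
t: 18.8
ee_pos: [0.4361, -0.0258, 0.0984]
orientation: [-3.142, 0.001, 2.993]
contact_force: [-4.7, 0.4, 6.7]
grip_width: 0.0183
t: 19.2
ee_pos: [0.4364, -0.0259, 0.1181]
orientation: [3.142, 0.001, 2.993]
contact_force: [-0.2, -0.1, -4.3]
grip_width: 0.0179
```

```bash
python3 -m jog '[[[17,0,0],[0,0,0],10],[[17,0,0],[0,0,0],10],[[0,0,0],[0,0,0],10],[[0,0,0],[0,0,0],10],[[0,0,0],[0,0,0],10]]'
python3 -m jog '[[[0,0,6],[0,0,0],10],[[0,0,7],[0,0,0],10],[[0,0,7],[0,0,0],10]]'
python3 -m jog '[[[0,0,0],[0,0,0],10]]'
python3 -m jog '[[[0,0,-10],[0,0,0],10],[[0,0,-10],[0,0,0],10],[[0,0,0],[0,0,0],10],[[0,0,0],[0,0,0],10]]'
python3 -m jog '[[[0,0,-30],[0,0,0],10],[[0,0,-30],[0,0,0],10],[[0,30,-30],[0,0,0],10],[[40,40,-20],[0,0,0],10],[[0,30,0],[0,0,0],10],[[0,0,0],[0,0,0],10],[[0,0,0],[0,0,0],10],[[0,0,0],[0,0,0],10]]'
python3 - <<'E'
from h import *
st=robot.state();im=cams.read_camera('wrist');print(st['ee_pos'],st['orientation'])
s=cams.read_camera('side')
a=cv2.resize(im[120:300,140:300,::-1],(480,540),interpolation=cv2.INTER_CUBIC)
b=cv2.resize(s[175:245,245:300,::-1],(320,540),interpolation=cv2.INTER_CUBIC)
cv2.imwrite('pics/w3full.png',im[:,:,::-1]);cv2.imwrite('pics/s4full.png',s[:,:,::-1]);cv2.imwrite('pics/c3.png',np.hstack([a,b]))
E
```

```text
t: 19.7
ee_pos: [0.4034, -0.021, 0.1179]
orientation: [3.142, 0.001, 2.993]
contact_force: [-0.3, -0.0, -4.4]
grip_width: 0.0183
t: 20.0
ee_pos: [0.4021, -0.0208, 0.0973]
orientation: [-3.142, -0.001, 2.993]
contact_force: [-24.7, 2.5, 56.3]
grip_width: 0.0182
t: 20.1
ee_pos: [0.4024, -0.0208, 0.0981]
orientation: [-3.142, 0.0, 2.993]
contact_force: [-2.8, 0.5, 4.3]
grip_width: 0.0184
t: 20.5
ee_pos: [0.4028, -0.0209, 0.1181]
orientation: [3.142, 0.001, 2.993]
contact_force: [-0.6, 0.2, -4.4]
grip_width: 0.0183
t: 21.3
ee_pos: [0.3828, 0.0759, 0.2238]
orientation: [-3.141, -0.001, 2.992]
contact_force: [0.1, -0.9, -4.2]
grip_width: 0.0179
[0.3828238  0.07591828 0.22384452] [-3.14102495e+00 -1.17035400e-03  2.99218099e+00]
```

View pics/c3.png

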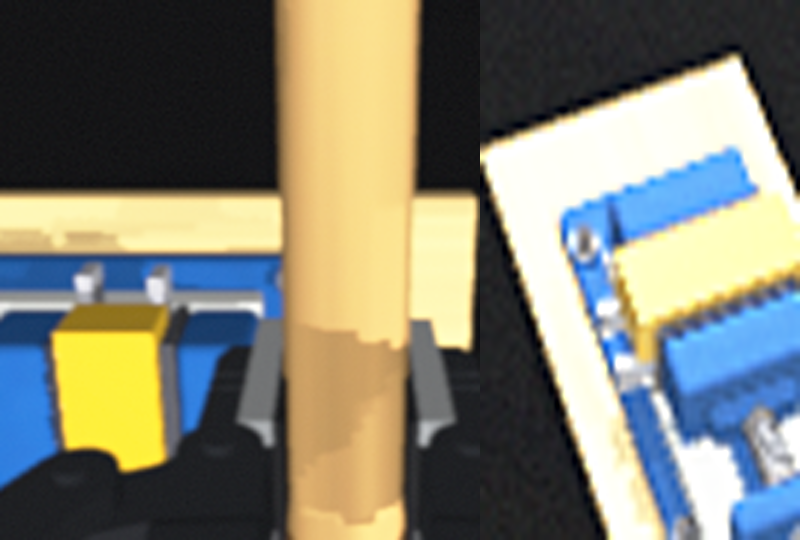

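Left: block end at (110,335) with both parallel ends at (88,280) and (158,280) unmoved. Right: the block looks level along the jaw. Forces of 60–75 N exceed jaw friction, so it is probably seated, but the tap heights crept. I check with a press-and-hold at the middle: an unseated block would yield at 14–22 N.

```bash
python3 -m jog '[[[-23,-31,0],[0,0,0],10],[[-23,-31,0],[0,0,0],10],[[-22,-31,20],[0,0,0],10],[[0,0,40],[0,0,0],10],[[0,0,35],[0,0,0],10],[[0,0,10],[0,0,0],10],[[0,0,0],[0,0,0],10],[[0,0,0],[0,0,0],10]]'
python3 -m jog '[[[0,0,0],[0,0,0],10],[[0,0,0],[0,0,0],10]]'
python3 - <<'E'
from h import *
print(delta([.436,-.0258,.118],2.993))
E
```

```text
t: 22.2
ee_pos: [0.4375, -0.0259, 0.1207]
orientation: [-3.142, 0.002, 2.993]
contact_force: [0.3, 0.8, -4.6]
grip_width: 0.0183
t: 22.4
ee_pos: [0.4382, -0.0258, 0.1211]
orientation: [-3.141, 0.004, 2.993]
contact_force: [-0.1, -0.2, -5.0]
grip_width: 0.0182
(array([ 2.2, -0.3,  3.1]), array([-0.   ,  0.004,  0.   ]))
```

```bash
python3 -m jog '[[[2,0,5],[0,0,0],10],[[0,0,6],[0,0,0],10],[[0,0,6],[0,0,0],10],[[0,0,5.5],[0,0,0],10],[[0,0,0],[0,0,0],10]]'
python3 -m jog '[[[0,0,0.4],[0,0,0],10],[[0,0,0],[0,0,0],10]]'
python3 -m jog '[[[0,0,0.4],[0,0,0],10],[[0,0,0],[0,0,0],10]]'
python3 -m jog '[[[0,0,0.4],[0,0,0],10],[[0,0,0],[0,0,0],10]]'
```

```text
t: 22.9
ee_pos: [0.4342, -0.0252, 0.0984]
orientation: [-3.142, 0.0, 2.993]
contact_force: [-8.9, 0.7, 15.0]
grip_width: 0.0178
t: 23.1
ee_pos: [0.4342, -0.0252, 0.0983]
orientation: [-3.141, 0.0, 2.993]
contact_force: [-9.6, 1.4, 20.0]
grip_width: 0.0179
t: 23.3
ee_pos: [0.4342, -0.0252, 0.0983]
orientation: [-3.141, 0.0, 2.993]
contact_force: [-10.8, 2.1, 21.9]
grip_width: 0.0181
t: 23.5
ee_pos: [0.4342, -0.0252, 0.0982]
orientation: [-3.141, 0.001, 2.993]
contact_force: [-12.3, 1.3, 26.4]
grip_width: 0.0183
```

TCP stayed at 0.0983 while the held load rose to about 31 N, with no yield: the middle is seated. Same check with a tap at each end.

```bash
python3 -m jog '[[[0,0,-11],[0,0,0],10],[[0,0,-10],[0,0,0],10],[[-17,0,0],[0,0,0],10],[[-17,0,0],[0,0,0],10],[[0,0,0],[0,0,0],10],[[0,0,0],[0,0,0],10],[[0,0,0],[0,0,0],10]]'
python3 -m jog '[[[0,0,7],[0,0,0],10],[[0,0,6.5],[0,0,0],10],[[0,0,6.5],[0,0,0],10],[[0,0,0],[0,0,0],10]]'
python3 -m jog '[[[0,0,1],[0,0,0],10],[[0,0,0],[0,0,0],10]]'
python3 -m jog '[[[0,0,-11],[0,0,0],10],[[0,0,-10],[0,0,0],10],[[23,0,0],[0,0,0],10],[[23,0,0],[0,0,0],10],[[22,0,0],[0,0,0],10],[[0,0,0],[0,0,0],10],[[0,0,0],[0,0,0],10],[[0,0,0],[0,0,0],10]]'
python3 -m jog '[[[0,0,7],[0,0,0],10],[[0,0,6.5],[0,0,0],10],[[0,0,6.5],[0,0,0],10],[[0,0,0],[0,0,0],10]]'
python3 -m jog '[[[0,0,1],[0,0,0],10],[[0,0,0],[0,0,0],10]]'
```

```text
t: 24.2
ee_pos: [0.467, -0.03, 0.1163]
orientation: [3.141, -0.002, 2.993]
contact_force: [0.0, 0.2, -4.2]
grip_width: 0.018
t: 24.6
ee_pos: [0.4676, -0.0302, 0.0983]
orientation: [-3.141, 0.0, 2.993]
contact_force: [-7.6, 1.2, 15.8]
grip_width: 0.0181
t: 24.8
ee_pos: [0.4675, -0.0302, 0.0982]
orientation: [-3.141, 0.0, 2.993]
contact_force: [-11.8, 2.0, 23.9]
grip_width: 0.0182
t: 25.6
ee_pos: [0.4023, -0.0205, 0.1171]
orientation: [-3.142, 0.002, 2.993]
contact_force: [0.6, -0.5, -4.2]
grip_width: 0.0179
t: 26.0
ee_pos: [0.4005, -0.0203, 0.0969]
orientation: [-3.141, -0.001, 2.993]
contact_force: [-5.2, 0.4, 6.4]
grip_width: 0.018
t: 26.2
ee_pos: [0.4005, -0.0203, 0.0968]
orientation: [-3.141, -0.001, 2.993]
contact_force: [-9.0, 1.5, 15.3]
grip_width: 0.0184
```

```bash
python3 -m jog '[[[0,0,0.8],[0,0,0],10],[[0,0,0],[0,0,0],10]]'
python3 -m jog '[[[0,0,0.6],[0,0,0],10],[[0,0,0],[0,0,0],10]]'
python3 -m jog '[[[0,0,-11],[0,0,0],10],[[0,0,-10],[0,0,0],10],[[-17,0,0],[0,0,0],10],[[-17,0,0],[0,0,0],10],[[0,0,0],[0,0,0],10],[[0,0,0],[0,0,0],10],[[0,0,0],[0,0,0],10]]'
python3 -m jog '[[[0,0,7],[0,0,0],10],[[0,0,6.5],[0,0,0],10],[[0,0,6],[0,0,0],10],[[0,0,0],[0,0,0],10]]'
python3 -m jog '[[[0,0,1],[0,0,0],10],[[0,0,0],[0,0,0],10]]'
```

```text
t: 26.4
ee_pos: [0.4004, -0.0202, 0.0966]
orientation: [-3.141, -0.0, 2.993]
contact_force: [-10.7, 1.3, 22.7]
grip_width: 0.018
t: 26.6
ee_pos: [0.4003, -0.0203, 0.0965]
orientation: [-3.141, -0.0, 2.993]
contact_force: [-14.9, 1.8, 29.4]
grip_width: 0.0177
t: 27.3
ee_pos: [0.4333, -0.025, 0.1148]
orientation: [3.141, -0.002, 2.993]
contact_force: [0.1, 0.0, -4.5]
grip_width: 0.0179
t: 27.7
ee_pos: [0.4338, -0.0251, 0.0974]
orientation: [-3.141, -0.0, 2.993]
contact_force: [-9.6, 1.5, 18.0]
grip_width: 0.0183
t: 27.9
ee_pos: [0.4338, -0.0251, 0.0973]
orientation: [-3.141, 0.0, 2.993]
contact_force: [-12.3, 2.2, 26.5]
grip_width: 0.0181
```

```bash
python3 -m jog '[[[0,0,-12],[0,0,0],10],[[0,0,-30],[0,0,0],10],[[0,0,-40],[0,0,0],10],[[0,0,-30],[0,0,0],10],[[0,0,0],[0,0,-0.1185],10],[[0,0,0],[0,0,-0.1185],10],[[0,0,0],[0,0,-0.1185],10],[[0,0,0],[0,0,-0.1185],10]]'
python3 -m jog '[[[-16.5,44,0],[0,0,0],10],[[-16.5,44,0],[0,0,0],10],[[-16.5,44,0],[0,0,0],10],[[-16.5,44,0],[0,0,0],10],[[-16.5,44,0],[0,0,0],10],[[-16.5,44,0],[0,0,0],10],[[-16.5,44,0],[0,0,0],10],[[-16.5,43,0],[0,0,0],10]]'
python3 -m jog '[[[0,0,0],[0,0,0],10],[[0,0,0],[0,0,0],10],[[0,0,0],[0,0,0],10]]'
python3 - <<'E'
from h import *
st=robot.state();im=cams.read_camera('wrist');s=cams.read_camera('side')
print(delta([.447,.3499,.12],3.466,st))
old=cv2.imread('pics/w2.png');new=im[:,:,::-1]
a=cv2.resize(s[60:190,170:290,::-1],(500,542),interpolation=cv2.INTER_CUBIC)
cv2.imwrite('pics/w5.png',new);cv2.imwrite('pics/c4.png',np.hstack([a,cv2.resize(new[:,180:330],(212,542))]))
for n,i in (('old',old),('new',new)):
    h=cv2.cvtColor(np.ascontiguousarray(i),cv2.COLOR_BGR2HSV);m=(h[...,0]>8)&(h[...,0]<28)&(h[...,1]>50)&(h[...,2]>90)
    print(n,[(r,int(np.where(m[r,225:290])[0].min())+225,int(np.where(m[r,225:290])[0].max())+225) for r in (5,60,120,150) if m[r,225:290].any()])
E
```

```text
t: 28.7
ee_pos: [0.4341, -0.0252, 0.2062]
orientation: [3.141, -0.001, -2.812]
contact_force: [-0.3, 0.4, -4.5]
grip_width: 0.0178
t: 29.5
ee_pos: [0.4468, 0.3513, 0.2059]
orientation: [-3.141, -0.001, -2.816]
contact_force: [0.2, -0.6, -4.4]
grip_width: 0.0182
t: 29.8
ee_pos: [0.447, 0.3485, 0.2061]
orientation: [-3.141, -0.002, -2.817]
contact_force: [0.4, 0.2, -4.1]
grip_width: 0.0185
(array([-0.6,  1.4, 86.1]), array([-0.001, -0.002,  0.   ]))
old [(5, 230, 284), (60, 231, 282), (120, 232, 280), (150, 233, 279)]
new [(5, 231, 280), (60, 231, 280), (120, 232, 279), (150, 233, 278)]
```

View pics/c4.png

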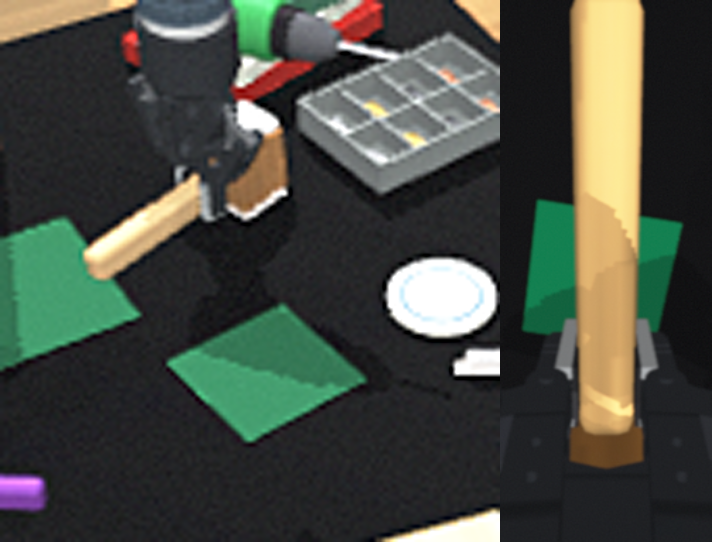

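The mallet swivelled toe-up in the fingers by about 0.1 rad: the side view shows the head tilted at (255,170), and the handle is narrower at the top of the wrist image. I'll pitch the gripper to level it before setting it down on the small pad.

```bash
python3 -m jog '[[[0,1.5,40],[0,0,0],10],[[0,0,40],[0,0,0],10],[[0,0,40],[0,0,0],10],[[0,0,30],[0,0,0],10],[[0,0,15],[0,0,0],10],[[2,0,0],[0,0.1,0],10],[[0,0,0],[0,0,0],10],[[0,0,0],[0,0,0],10]]'
python3 -m jog '[[[0,0,0],[0,0,0],10],[[0,0,0],[0,0,0],10]]'
python3 - <<'E'
from h import *
s=cams.read_camera('side');print(robot.state()['ee_pos'])
cv2.imwrite('pics/c5.png',cv2.resize(s[100:190,180:290,::-1],(770,600),interpolation=cv2.INTER_CUBIC))
E
```

```text
t: 30.7
ee_pos: [0.4474, 0.3505, 0.0424]
orientation: [3.141, -0.096, -2.818]
contact_force: [0.2, -0.6, -4.4]
grip_width: 0.0182
t: 30.9
ee_pos: [0.446, 0.3507, 0.0432]
orientation: [3.141, -0.096, -2.816]
contact_force: [-0.1, 0.1, -3.6]
grip_width: 0.0183
[0.44571112 0.35060498 0.04306425]
```

View pics/c5.png

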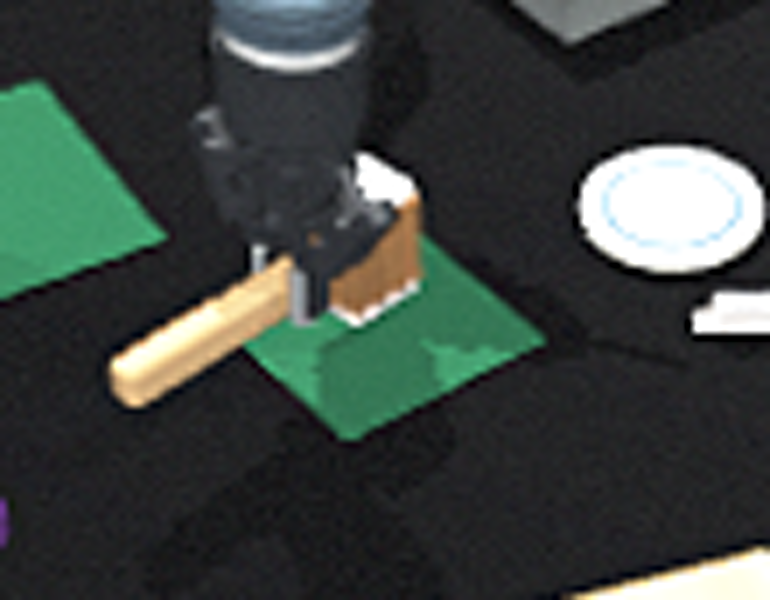

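The mallet is now level over the small pad. Lowering until touch.

```bash
python3 -m jog '[[[-0.9,0,9],[0,0,0],10],[[-0.7,0,7],[0,0,0],10],[[0,0,0],[0,0,0],10],[[0,0,0],[0,0,0],10]]'
for i in 1 2 3; do python3 -m jog '[[[-0.1,0,1.2],[0,0,0],10],[[0,0,0],[0,0,0],10]]'; done
```

```text
t: 31.35
ee_pos: [0.4448, 0.3501, 0.0254]
orientation: [-3.141, -0.101, -2.816]
contact_force: [-0.6, -0.4, -4.0]
grip_width: 0.0183
t: 31.55
ee_pos: [0.4448, 0.3501, 0.0249]
orientation: [-3.142, -0.101, -2.816]
contact_force: [-1.8, -0.7, -0.3]
grip_width: 0.0185
t: 31.75
ee_pos: [0.4448, 0.3502, 0.0245]
orientation: [3.142, -0.1, -2.816]
contact_force: [-5.6, -2.8, 5.4]
grip_width: 0.0183
t: 31.95
ee_pos: [0.4446, 0.3501, 0.0242]
orientation: [3.142, -0.1, -2.816]
contact_force: [-7.1, -4.5, 13.6]
grip_width: 0.0182
```

```bash
python3 -m jog '[[[0,0,-2.4],[0,0,0],10],[[0,0,0],[0,0,0],20],[[0,0,0],[0,0,0],22],[[0,0,0],[0,0,0],26],[[0,0,0],[0,0,0],40],[[0,0,0],[0,0,0],50],[[0,0,0],[0,0,0],50],[[0,0,0],[0,0,0],50]]' 20
python3 -m jog '[[[1,0,-10],[0,0,0],50],[[3,0,-30],[0,0,0],50],[[4,0,-40],[0,0,0],50],[[4,0,-40],[0,0,0],50],[[4,0,-40],[0,0,0],50],[[0,0,-20],[0,-0.1,0],50],[[0,0,0],[0,0,0],50],[[0,0,0],[0,0,0],50]]'
python3 - <<'E'
from h import *
st=robot.state();im=cams.read_camera('wrist');s=cams.read_camera('side')
hsv=cv2.cvtColor(im,cv2.COLOR_RGB2HSV);H,S,V=[hsv[...,i].astype(int) for i in range(3)]
for c,z,l in comps((S<40)&(V>170),800):
    cs=max(cv2.findContours(l.astype(np.uint8),0,1)[0],key=cv2.contourArea)[:,0]
    r=cv2.minAreaRect(np.array([onz('wrist',q,.077,st)[:2] for q in cs],np.float32));print(np.round(r[0],4),np.round(r[1],3),round(r[2],1))
a=cv2.resize(s[110:280,190:340,::-1],(500,567),interpolation=cv2.INTER_CUBIC)
b=cv2.resize(im[20:290,180:320,::-1],(294,567))
cv2.imwrite('pics/c6.png',np.hstack([a,b]))
E
```

```text
t: 32.75
ee_pos: [0.4454, 0.3504, 0.0246]
orientation: [3.142, -0.1, -2.816]
contact_force: [-0.2, -0.9, 0.4]
grip_width: 0.0503
t: 33.55
ee_pos: [0.4469, 0.3509, 0.2062]
orientation: [3.141, 0.001, -2.816]
contact_force: [0.5, 0.1, -0.7]
grip_width: 0.0498
[0.4887 0.3652] [0.046 0.04 ] 18.6
[0.6154 0.36  ] [0.051 0.045] 21.8
```

View pics/c6.png

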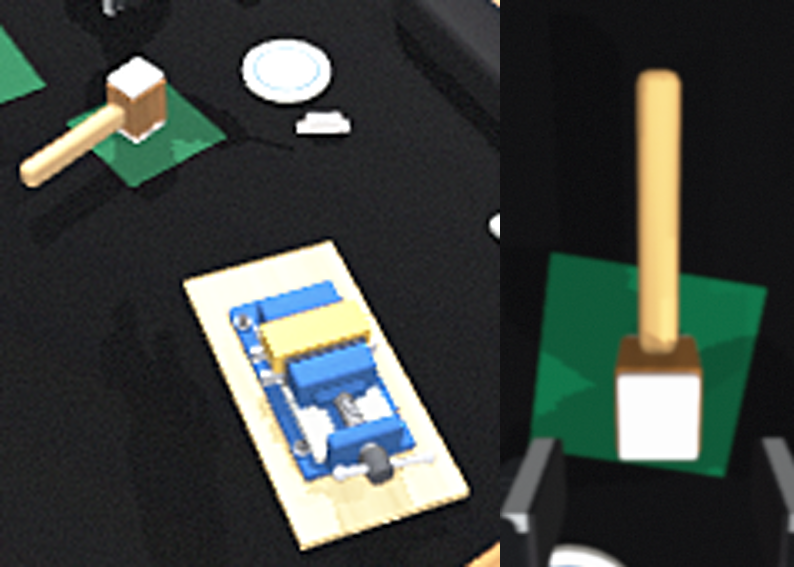

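The mallet stands flat on the small pad, released; its head is at (0.489, 0.365), within 2 mm of where it started. The block is level in the vise and the parallel ends are in place. Handing in.

```bash
python3 -c "
from bench import robot
print(robot.state()['t']);print(robot.hand_in())"
```

```text
33.65
the job is handed in; nothing more can be done
None
```

I knocked the brass block down with about a dozen mallet taps over the middle and both ends, at roughly 55–90 mm/s commanded. I then stood the mallet back on the small felt pad and handed the job in at 33.7 s.

**Block seating:** My checks say it is down on the parallels.
- With the mallet held on the block, the middle took about 31 N, the +x end about 28 N and the -x end about 34 N. The tool sank 0.1–0.4 mm, where jaw friction alone would give way at 14–22 N.
- I did not test the parallels directly for sliding. In the last pictures their visible ends had not moved and the block looked level.

**Mallet:** It stands flat on the pad, released, within 2 mm of where it started. The wrist view shows the head square on the pad.

**What disagreed or went less well:**
- **Contact heights drifted:** They crept down by 1–3 mm over the taps. I put this down to the mallet swivelling toe-up by about 0.1 rad in the fingers, which the wrist picture showed. I levelled it before setting it down.
- **Hard taps:** Several taps peaked at 55–95 N at the wrist, harder than the intended 20–30 N but under the 120 N limit.
- **Not fully re-checked:** I only looked at the other things on the console where they appeared in the pictures. Nothing touched them on the way.

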